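Take the blue tape roll off its hook and put it in the kit tray

ROBOT

A 7-joint arm with a two-finger parallel gripper is mounted at the origin on a cart in front of the work surface, level with it; the furniture and walls round the work are solid. World frame = base frame: x ahead of the robot, y to its left, z up, the work surface at z = 0. Lengths are in m, angles in degrees, forces in N, time in s.
With the tool pointing down it reaches from about 0.425 to 0.875 m from the base axis. Payload 4.7 kg.
Tool frame: the origin (TCP) lies at the centre of the arm's flange, where the gripper is bolted on; the fingertips stand 182 mm ahead of it and the grasp point (between the pads) lies 164 mm ahead of it; z points along the fingers, y is the line along which they close (so a half turn about z gives the same grasp; the last joint's range is limited). The gripper opens to 87 mm and grips with 3 to 60 N. Pads are 19 mm wide; open, the fingers measure 117 mm over their backs; the gripper's body (75 mm by 190 mm) begins 51 mm behind the grasp point.
Start: joints at [71.683, 18.392, -4.016, 83.108, 1.295, 78.541, -3.26], TCP at [0.213, -0.614, 0.405] pointing down, gripper open.
Joint ranges: [-163.93, 163.93], [-17.29, 119.83], [-79.2, 71.16], [3.27, 140.29], [-89.18, 269.18], [5.43, 117.66], [-154.24, 154.24]. Speed limits (degrees/s): [147.25, 147.25, 180, 180, 180, 180, 180].

INTERFACE

Orientations are given as [roll, pitch, yaw] about the fixed x, y, z axes, in that order (R = Rz(yaw) Ry(pitch) Rx(roll)).
In Python, from cell import env gives the robot as it stands. The module is installed in compiled form; this text tells all that it offers.
- The arm moves only by the tool step_arm, never from a script. Its argument "steps" is one flat list of numbers, 5 for each row, row after row: the opening, from 0 (shut) to 1 (fully open), then the shift along the tool's x, y, z in mm, then the turn about the tool's z in degrees. In form: [grip, dx, dy, dz, roll, grip, dx, dy, dz, roll, ...]. A call has 1 to 12 rows; each row shifts and turns the commanded pose from where the row before left it, along the tool's axes as they then stand; what a row does not reach is not made up. A row lasts 1/8 s, in which the tool goes at most 62.5 mm and 10.7 degrees, less where a joint would pass 70% of its speed; a pose out of reach is approached as far as the arm can. A call with a gripper value outside its range is refused whole. The fingers move at their own pace and stop on an object; "grip_force" is the grip in N (left out, the last holds). Time passes only in rows, so rows that do not move let the fingers close. It gives the time, the measured TCP pose, the force, the opening and the grip force at its end, in the units of the state.
- env.get_obs(): the state, without advancing time (a new reading comes with each control period).
- env.read_camera(name): name is "scene" or "side" or "wrist"; returns a dict with "image" (400x640x3 uint8, red, green, blue), "camera_matrix" (3x3 intrinsics, pixels), "R" (3x3) and "t" (3): a world point X has camera coordinates R X + t. Camera axes: x right, y down, z forward; pixel columns grow to the right and rows downward; lengths in m; the calibration is good to about 2 mm. A picture is of the moment at which its call begins. There is no depth.
- env.sign_off(): hands the job in; it is judged then, once.
The state is a dict: "time_s": time; "qpos": joint angles; "joint_velocities": joint speeds; "effort": joint torques, N m; "tool_pos": TCP position; "tool_rot": TCP orientation; "force": force on the tool from outside, world axes, zero at the start; "wrist_torque": the same for the moment, N m; "grip_width": finger opening in m; "grasp_force": force on a finger pad.
Only numpy, scipy, OpenCV 4.12 (cv2) and the standard library are available. Lean on these libraries where they do the work, as an engineer would, in place of code of your own. Each camera call takes 0.05 s, during which the arm holds its last target. There are 200 camera calls.

TASK

For the next masking job, lift the roll of blue tape up and off its hook on the tape rack, over the hook's turned-up end, and lower it into the grey tray; let go of it only once it is down in the tray. Leave the wide white roll hanging where it is.

Things in the scene. Friction and masses are not known exactly. Their poses are not given: they have to be found in the camera images.
- blue_roll_center (a point): Centre of the blue tape roll: loose ring, 81 mm outside, hole 50 mm, 24 mm wide, 80 g. Hangs upright on one of the rack's two hooks (which one varies), hook arm through its hole; roll top 40 mm above this point, top of the arm 25 mm above it. z = roll axis, along the rack's +x at the start. Pinch its 24 mm width at the top; 30 mm or more of arm is free on either side.
- white_roll_center (a point): Centre of the wide white tape roll: loose, 106 mm outside, hole 80 mm, 51 mm wide. Hangs in the same way on the rack's other hook and must stay there. Its z axis is the roll's axis.
- tape_rack: Plywood base (150 x 260 x 18 mm, fixed) with two dark steel hooks. Origin: centre of its underside, z up. Each hook, at y = +70 and -70 mm, rises at x = +50, then an 8 mm round arm runs level to -x (towards the robot), axis 125 mm high, and turns up into a red cap (x = -76 to -64, top 142 mm high, nothing is higher). To free a roll: raise it 25 mm, draw it along -x past the cap.
- tray_floor (a point): Centre of the inner floor of the grey open tray, which is fixed: 170 x 170 mm outside, 160 x 160 mm inside; floor 5 mm and wall tops 40 mm above the bench top. x and y lie along the tray's sides, z up.
Things that resemble listed ones, but are neither listed nor needed, are in the scene too. There is more than one size of the part that bears blue_roll_center; the job needs the smaller.

How it is judged:
By the outcome, as a careful person would: the job done as asked, in the order asked, and still so for the second after the job is handed in, with the robot touching nothing.
It also fails if it takes over 43 s, if anything falls off the work surface, if the arm or the gripper's body presses on something with over 40 N, if the wrist force passes 120 N, or if a joint passes its speed limit or range.

## Working session

There is one attempt and no reset: what is moved stays moved. The work goes in short steps, Python scripts to look and compute and a tool call to move; the robot and the scene stay as the last step left them, time stands still between calls to the robot, and variables do not carry over. Pictures are saved under pics/ and viewed, at most 10 in all, crops included, and the job is handed in when it is done.

Besides the shell and the picture viewer there is one more tool, called by a JSON object that holds its "fn" and its "kwargs". step_arm: Moves the arm, as the interface text tells. Its arguments: {"type":"object","properties":{"steps":{"type":"array","items":{"type":"number"}},"grip_force":{"type":"number"}},"required":["steps"]}

```bash
mkdir -p pics; cat > h.py <<'E'
from cell import env
import numpy as np, cv2
def snap(n,f=None):
    d=env.read_camera(n)
    if f: cv2.imwrite(f'pics/{f}.png',d['image'][:,:,::-1])
    return d
def ray(d,u,v):
    K=np.array(d['camera_matrix']);R=np.array(d['R']);t=np.array(d['t'])
    c=-R.T@t; r=R.T@np.linalg.solve(K,[u,v,1]); return c,r/np.linalg.norm(r)
def plane(d,u,v,z):
    c,r=ray(d,u,v); return c+r*(z-c[2])/r[2]
def tri(*obs):
    A=np.zeros((3,3));b=np.zeros(3)
    for d,u,v in obs:
        c,r=ray(d,u,v);P=np.eye(3)-np.outer(r,r);A+=P;b+=P@c
    X=np.linalg.solve(A,b); return X
def proj(d,X):
    p=np.array(d['camera_matrix'])@(np.array(d['R'])@X+np.array(d['t']));return p[:2]/p[2]
E
python3 - <<'E'
from h import *
for n in('scene','side','wrist'):
    d=snap(n,n+'0'); c,_=ray(d,320,200); print(n,c.round(3),np.array(d['R']).round(2).tolist())
o=env.get_obs(); print(o['tool_pos'],o['tool_rot'],o['grip_width'])
E
```

```text
scene [-0.159  0.598  0.612] [[-0.57, -0.82, 0.02], [-0.43, 0.27, -0.86], [0.7, -0.5, -0.51]]
side [ 0.223 -0.242  0.811] [[0.73, -0.68, 0.01], [-0.58, -0.63, -0.52], [0.36, 0.37, -0.86]]
wrist [ 0.291 -0.587  0.385] [[0.33, -0.94, -0.0], [-0.9, -0.31, 0.3], [-0.28, -0.1, -0.95]]
[ 0.21288689 -0.61398006  0.40392039] [-1.79916143e+02  3.66882879e-03  1.91278698e+01] 0.08704330675293016
```

View pics/scene0.png

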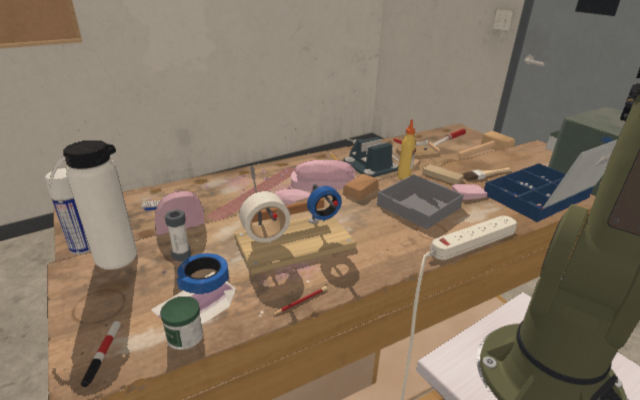

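View pics/side0.png

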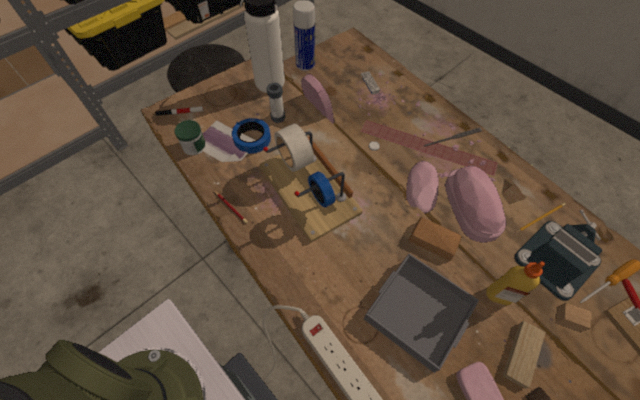

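The scene view shows the white roll (265,217) and the small blue roll (324,203) on the rack, with the larger blue one on the bench (203,272). The tray is at (420,200). In the side view the blue roll is at (322,189) and the tray at (422,312). I'll zoom in on the rack in both views.

```bash
python3 - <<'E'
from h import *
a=cv2.imread('pics/scene0.png')[170:290,225:365]; b=cv2.imread('pics/side0.png')[110:250,240:380]
c=cv2.imread('pics/scene0.png')[160:240,365:475]; e=cv2.imread('pics/side0.png')[245:380,355:485]
def f(i): return cv2.resize(i,(400,300),interpolation=cv2.INTER_CUBIC)
cv2.imwrite('pics/z1.png',np.vstack([np.hstack([f(a),f(b)]),np.hstack([f(c),f(e)])]))
E
```

```text
(no output)
```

View pics/z1.png

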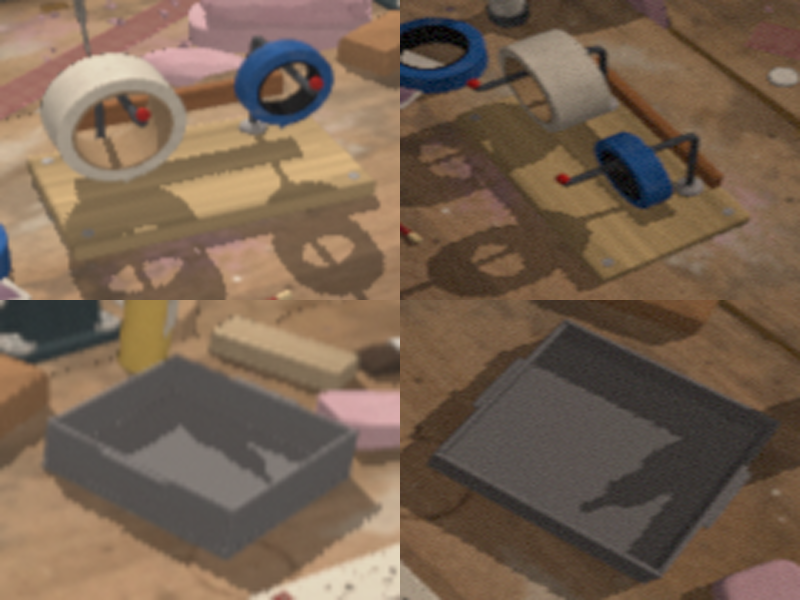

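```bash
python3 - <<'E'
from h import *
s=snap('scene');d=snap('side')
cb=tri((s,336,203.2),(d,297,194)); cw=tri((s,275.1,216),(d,265.6,149.7)); pb=tri((s,315.3,186.8),(d,342.6,173.9))
print('caps',cb,cw,'post',pb)
v=cw-cb;print('y-dist',np.linalg.norm(v[:2]),'perp yaw',np.degrees(np.arctan2(v[1],v[0])), 'arm yaw',np.degrees(np.arctan2(*(pb-cb)[1::-1])),np.linalg.norm((pb-cb)[:2]))
def blob(q,x0,x1,y0,y1):
    im=q['image'][y0:y1,x0:x1];h=cv2.cvtColor(im,cv2.COLOR_RGB2HSV);m=cv2.inRange(h,(100,120,30),(125,255,255))
    p=np.argwhere(m);c,wh,_=cv2.minAreaRect(p[:,::-1].astype(np.float32));return c[0]+x0,c[1]+y0
a=blob(s,300,350,170,230);b=blob(d,300,345,160,220);print(a,b,'blue',tri((s,*a),(d,*b)))
for q,L in((s,[(377.4,195.2),(413.7,175.5),(463.2,195.5),(428.8,216.5)]),(d,[(365.7,317),(409.6,254.9),(476.9,301.3),(438.9,369.6)])):
    P=np.array([plane(q,u,v,.04) for u,v in L]);print(P.round(3).tolist(),P.mean(0).round(3))
E
```

```text
caps [0.47713944 0.09856449 0.13546792] [0.50354093 0.23671959 0.13501917] post [0.59162443 0.07655483 0.11878509]
y-dist 0.14065514232570336 perp yaw 79.18119479567721 arm yaw -10.882300681316993 0.11658146492307751
(323.50000381469727, 202.5) (321.60243797302246, 188.72195053100586) blue [0.53849446 0.08786126 0.1033777 ]
[[0.579, -0.123, 0.04], [0.611, -0.297, 0.04], [0.45, -0.324, 0.04], [0.426, -0.161, 0.04]] [ 0.516 -0.226  0.04 ]
[[0.421, -0.167, 0.04], [0.589, -0.141, 0.04], [0.612, -0.302, 0.04], [0.451, -0.328, 0.04]] [ 0.518 -0.234  0.04 ]
```

{"fn": "step_arm", "kwargs": {"steps": [0.55, 0, 0, 0, -10, 0.55, 0, 0, 0, -10, 0.55, 0, 0, 0, -10, 0.55, 0, 0, 0, -10, 0.55, 0, 0, 0, -10, 0.55, 0, 0, 0, -10, 0.55, 50, 12, 0, 0, 0.55, 50, 12, 0, 0, 0.55, 50, 12, 0, 0, 0.55, 50, 12, 0, 0, 0.55, 50, 12, 0, 0, 0.55, 50, 12, 0, 0]}}

```text
time_s: 1.75
tool_pos: [0.3407, -0.3314, 0.4048]
tool_rot: [180.0, 0.0, 79.1]
force: [0.4, -0.9, 1.3]
grip_width: 0.0479
grasp_force: 0.0
```

{"fn": "step_arm", "kwargs": {"steps": [0.55, 50, 13, 0, 0, 0.55, 50, 13, 0, 0, 0.55, 50, 13, 0, 0, 0.55, 50, 13, 0, 0, 0.55, 50, 13, 0, 0, 0.55, 50, 13, 0, 0, 0.55, 50, 13, 0, 0, 0.55, 50, 13, 0, 0, 0.55, 50, 11, 0, 0, 0.55, 0, 0, 0, 0, 0.55, 0, 0, 0, 0]}}

```text
time_s: 3.12
tool_pos: [0.538, 0.0867, 0.4044]
tool_rot: [-180.0, 0.0, 79.1]
force: [0.6, 0.1, 0.5]
grip_width: 0.0483
grasp_force: 0.0
```

```bash
python3 - <<'E'
from h import *
d=snap('wrist','w1');print(env.get_obs()['tool_pos'],env.get_obs()['tool_rot'])
for X in([.5385,.0879,.1445],[.477,.0986,.142]):print(proj(d,np.array(X)))
E
```

```text
[0.53797324 0.08588232 0.40446891] [-1.79977764e+02  7.01589567e-02  7.90352114e+01]
[318.07048844 207.09482233]
[237.41224767 207.4259126 ]
```

View pics/w1.png

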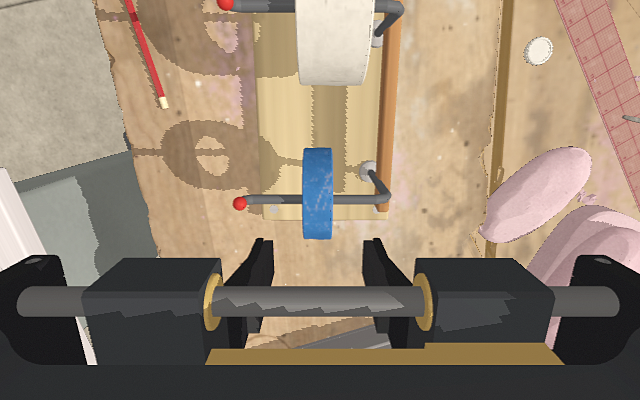

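The wrist view shows the blue roll at columns 303–332 and rows 148–240. Its arm is at about row 200, the red cap at (240,203) and the rear bend near (386,197).

```bash
python3 - <<'E'
from h import *
d=snap('wrist')
a=plane(d,270,201,.125);b=plane(d,360,198.5,.125);c=plane(d,317.5,200,.1445)
print(a,b,np.degrees(np.arctan2(*(b-a)[1::-1])),(a+b)/2,'top',c)
im=d['image'];h=cv2.cvtColor(im,cv2.COLOR_RGB2HSV);m=cv2.inRange(h,(100,100,40),(125,255,255));m[250:]=0
p=np.argwhere(m)[:,::-1].astype(np.float32);print(cv2.minAreaRect(p))
o=env.get_obs();y=np.radians(o['tool_rot'][2]);ex=c[:2]-o['tool_pos'][:2]
print('dx,dy',ex@[np.cos(y),np.sin(y)],ex@[np.sin(y),-np.cos(y)],o['tool_pos'])
E
```

```text
[0.4995104  0.09325957 0.125     ] [0.57256451 0.08126747 0.125     ] -9.32216969205772 [0.53603746 0.08726352 0.125     ] top [0.53921167 0.09263234 0.1445    ]
((316.5, 192.0), (90.0, 31.0), 90.0)
dx,dy 0.007195824288219387 -0.00012539434795440227 [0.53796006 0.08554509 0.40453621]
```

{"fn": "step_arm", "kwargs": {"steps": [0.55, 2, 0, 20, 0, 0.55, 0, 0, 25, 0, 0.55, 0, 0, 25, 0, 0.55, 0, 0, 15, 0, 0.55, 0, 0, 5, 0, 0.55, 0, 0, 0, 0]}}

```text
time_s: 3.98
tool_pos: [0.5385, 0.089, 0.3148]
tool_rot: [180.0, -0.0, 79.1]
force: [-0.5, -0.7, 0.8]
grip_width: 0.0478
grasp_force: 0.0
```

{"fn": "step_arm", "kwargs": {"steps": [0.1, 0, 0, 0, 0, 0.1, 0, 0, 0, 0, 0.1, 0, 0, 0, 0, 0.1, 0, 0, 0, 0, 0.1, 0, 0, 0, 0], "grip_force": 25}}

```text
time_s: 4.6
tool_pos: [0.5386, 0.0892, 0.315]
tool_rot: [180.0, 0.0, 79.1]
force: [-0.8, 0.5, 1.6]
grip_width: 0.0235
grasp_force: 25.0
```

```bash
python3 - <<'E'
from h import *
b=snap('side');w=snap('wrist')
cv2.imwrite('pics/g1.png',np.hstack([cv2.resize(b['image'][100:250,230:390,::-1],(400,375)),cv2.resize(w['image'][:,:,::-1],(400,375))]))
E
```

```text
(no output)
```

View pics/g1.png

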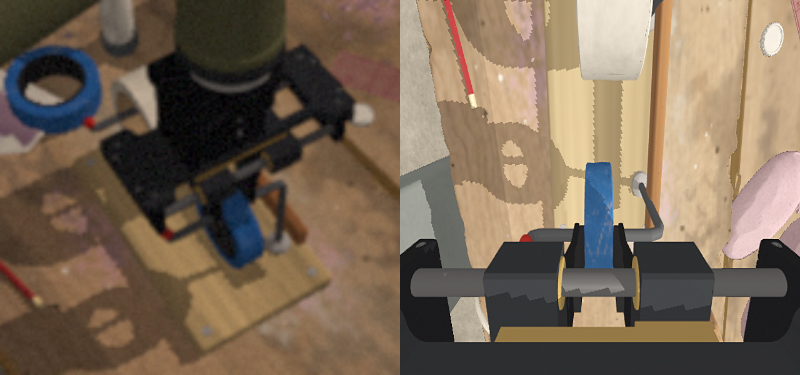

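The roll is pinched with the arm clear below the fingertips. Next I raise it and draw it along tool −y.

{"fn": "step_arm", "kwargs": {"steps": [0.1, 0, 0, -9, 0, 0.1, 0, 0, -9, 0, 0.1, 0, 0, -9, 0, 0.1, 0, 0, 0, 0, 0.1, 0, -10, 0, 0, 0.1, 0, -15, 0, 0, 0.1, 0, -15, 0, 0, 0.1, 0, -15, 0, 0]}}

```text
time_s: 5.7
tool_pos: [0.4831, 0.0997, 0.3411]
tool_rot: [-179.9, 0.0, 79.1]
force: [-0.3, 0.4, -0.9]
grip_width: 0.0228
grasp_force: 25.0
```

{"fn": "step_arm", "kwargs": {"steps": [0.1, 0, -15, 0, 0, 0.1, 0, -15, 0, 0, 0.1, 0, -15, 0, 0, 0.1, 0, -10, 0, 0, 0.1, 0, 0, 0, 0]}}

```text
time_s: 6.32
tool_pos: [0.4297, 0.11, 0.3416]
tool_rot: [180.0, 0.1, 79.1]
force: [-0.1, 0.0, -0.5]
grip_width: 0.0229
grasp_force: 25.0
```

```bash
python3 - <<'E'
from h import *
b=snap('scene');w=snap('side')
cv2.imwrite('pics/g2.png',np.hstack([cv2.resize(b['image'][130:290,220:420,::-1],(400,320)),cv2.resize(w['image'][100:260,180:380,::-1],(400,320))]))
E
```

```text
(no output)
```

View pics/g2.png

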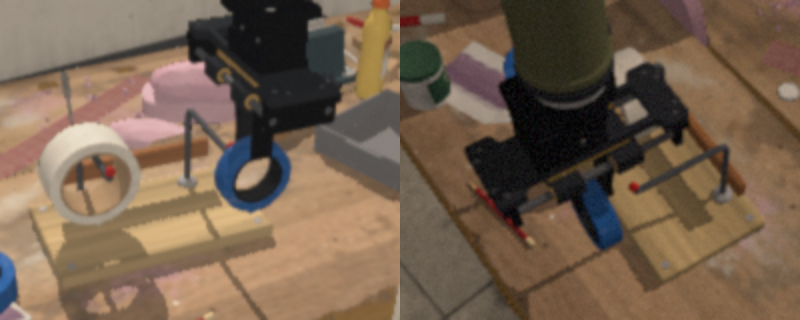

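The blue roll is off the hook and held, the hook is empty, and the white roll still hangs. Next I carry it to the tray.

{"fn": "step_arm", "kwargs": {"steps": [0.1, 0, 0, -25, 0, 0.1, 0, 0, -30, 0, 0.1, 0, 0, -20, 0, 0.1, -30, 13, 0, 0, 0.1, -40, 18, 0, 0, 0.1, -40, 18, 0, 0, 0.1, -40, 18, 0, 0, 0.1, -40, 18, 0, 0, 0.1, -40, 18, 0, 0, 0.1, -40, 18, 0, 0, 0.1, -40, 15, 0, 0, 0.1, 0, 0, 0, 0]}}

```text
time_s: 7.92
tool_pos: [0.5052, -0.2254, 0.4153]
tool_rot: [-179.9, -0.0, 78.7]
force: [-0.3, 0.6, -0.8]
grip_width: 0.0235
grasp_force: 25.0
```

{"fn": "step_arm", "kwargs": {"steps": [0.1, 0, 0, 0, -10, 0.1, 0, 0, 0, -10, 0.1, 0, 0, 0, 0, 0.1, 0, 0, 0, 0]}}

```text
time_s: 8.43
tool_pos: [0.5056, -0.22, 0.4166]
tool_rot: [-180.0, -0.0, 99.0]
force: [-0.3, 0.3, -0.5]
grip_width: 0.0231
grasp_force: 25.0
```

```bash
python3 - <<'E'
from h import *
b=snap('scene');w=snap('side')
cv2.imwrite('pics/g3.png',np.hstack([cv2.resize(b['image'][100:260,340:540,::-1],(400,320)),cv2.resize(w['image'][190:400,300:560,::-1],(400,323))[:320]]))
def top(q,x0,x1,y0,y1):
    h=cv2.cvtColor(q['image'][y0:y1,x0:x1],cv2.COLOR_RGB2HSV);m=cv2.inRange(h,(100,120,30),(125,255,255))
    n,l,st,c=cv2.connectedComponentsWithStats(m);i=1+np.argmax(st[1:,4]);s=st[i];return s[0]+x0,s[1]+y0,s[2],s[3],s[4]
print(top(b,370,460,100,240),top(w,330,480,200,400))
E
```

```text
(np.int32(420), np.int32(125), np.int32(21), np.int32(32), np.int32(316)) (np.int32(414), np.int32(267), np.int32(2), np.int32(3), np.int32(4))
```

View pics/g3.png

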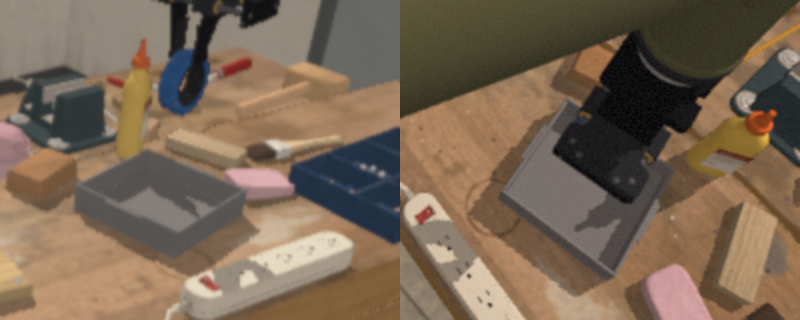

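The roll is over the tray. The yellow bottle stands just beyond it, so I shift slightly away from the bottle and lower.

{"fn": "step_arm", "kwargs": {"steps": [0.1, 0, -20, 0, 0, 0.1, 0, 0, 25, 0, 0.1, 0, 0, 30, 0, 0.1, 0, 0, 30, 0, 0.1, 0, 0, 30, 0, 0.1, 0, 0, 20, 0, 0.1, 0, 0, 10, 0, 0.1, 0, 0, 5, 0, 0.1, 0, 0, 4, 0, 0.1, 0, 0, 2, 0, 0.1, 0, 0, 2, 0, 0.1, 0, 0, 0, 0]}}

```text
time_s: 10.02
tool_pos: [0.4858, -0.2235, 0.2589]
tool_rot: [180.0, 0.0, 99.1]
force: [-0.1, 0.3, -0.7]
grip_width: 0.0233
grasp_force: 25.0
```

{"fn": "step_arm", "kwargs": {"steps": [0.1, 0, 0, 1, 0, 0.1, 0, 0, 1, 0, 0.1, 0, 0, 1, 0, 0.1, 0, 0, 0, 0]}}

```text
time_s: 10.52
tool_pos: [0.486, -0.2236, 0.2565]
tool_rot: [180.0, 0.0, 99.1]
force: [-2.0, 0.8, 4.5]
grip_width: 0.023
grasp_force: 25.0
```

```bash
python3 - <<'E'
from h import *
b=snap('scene')
cv2.imwrite('pics/g4.png',cv2.resize(b['image'][140:240,360:485,::-1],(600,480)))
print(env.get_obs()['force'],env.get_obs()['tool_pos'])
E
```

```text
[-1.68485232  0.5002544   5.38833157] [ 0.48596333 -0.22356558  0.25645598]
```

View pics/g4.png

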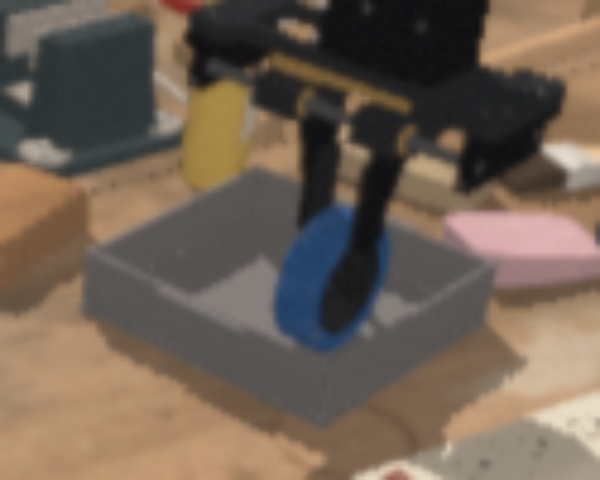

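The roll is down inside the tray, with a floor contact force of about 5 N. I release it and retreat upward.

{"fn": "step_arm", "kwargs": {"steps": [0.35, 0, 0, 0, 0, 0.5, 0, 0, 0, 0, 0.5, 0, 0, 0, 0, 0.5, 0, 0, 0, 0, 0.5, 0, 0, -10, 0, 0.5, 0, 0, -20, 0, 0.5, 0, 0, -40, 0, 0.5, 0, 0, -40, 0, 0.5, 0, 0, -40, 0, 0.5, 0, 0, 0, 0, 0.5, 0, 0, 0, 0, 0.5, 0, 0, 0, 0]}}

```text
time_s: 12.08
tool_pos: [0.4854, -0.2233, 0.4046]
tool_rot: [-179.9, -0.1, 99.1]
force: [0.4, 0.6, -1.5]
grip_width: 0.0439
grasp_force: 0.0
```

```bash
python3 - <<'E'
from h import *
b=snap('scene','end')
E
```

```text
(no output)
```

View pics/end.png

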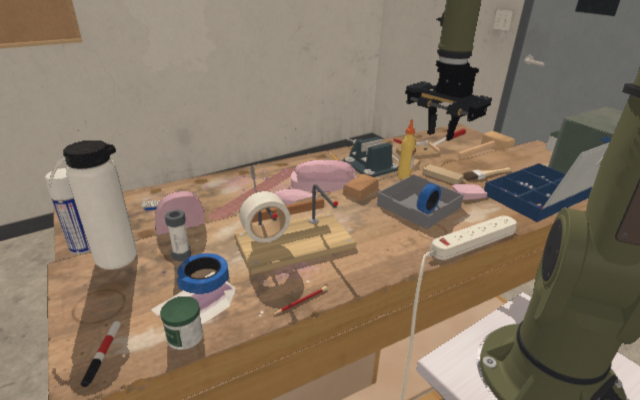

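The blue roll stands in the tray (428,198), the white roll still hangs (265,217), and the gripper is clear of everything.

```bash
python3 -c "
from cell import env
print(env.sign_off())"
```

```text
the job is handed in; nothing more can be done
None
```

The small blue roll was lifted off its hook and released once it was down in the grey tray, the white roll still hangs on its hook, and I handed the job in at about 12 s.

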